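# Wedge a flange housing in its assembly nest and hold it down

## Robot

A 6-joint arm with a two-finger parallel gripper is mounted at the origin on a cart in front of the work surface, level with it; the furniture and walls round the work are solid. World frame = base frame: x ahead of the robot, y to its left, z up, the work surface at z = 0. Lengths are in m, angles in rad, forces in N, time in s.
With the tool pointing down it reaches from about 0.35 to 0.775 m from the base axis. Payload 7.3 kg.
Tool frame: the origin (TCP) lies at the centre of the arm's flange, where the gripper is bolted on; the fingertips stand 178 mm ahead of it and the grasp point (between the pads) lies 159 mm ahead of it (tip_extent is the distance from the TCP to the fingertips, in m); z points along the fingers, y is the line along which they close (so a half turn about z gives the same grasp; the last joint's range is limited). The gripper opens to 92 mm and grips with 3 to 60 N. Pads are 19 mm wide; open, the fingers measure 130 mm over their backs; the gripper's body (75 mm by 190 mm) begins 47 mm behind the grasp point.
Start: joints at [-1.469, 0.342, 1.524, -0, 1.275, -0.146], TCP at [0.129, -0.509, 0.405] pointing down, gripper open.
Joint ranges: [-2.53, 2.53], [-0.77, 2.02], [0.04, 2.7], [-1, 4.14], [0.28, 2.66], [-3.11, 3.11]. Speed limits (rad/s): [2.57, 2.57, 3.14, 3.14, 3.14, 3.14].

## Interface

Orientations are given as [roll, pitch, yaw] about the fixed x, y, z axes, in that order (R = Rz(yaw) Ry(pitch) Rx(roll)).
In Python, from cell import * gives the robot as it stands.
- The arm moves only by the tool arm_command, never from a script. Its arguments are lists of equal length, an entry for each row: "xyz": the shift along the world's x, y, z in mm, a list of three; "spin": the turn about the world's z in degrees. In form: {"xyz": [[tx, ty, tz], ...], "spin": [spin, ...]}. A call has 1 to 20 rows; each row shifts and turns the commanded pose from where the row before left it; what a row does not reach is not made up. A row lasts 1/10 s, in which the tool goes at most 50 mm and 8.59 degrees, less where a joint would pass 70% of its speed; a pose out of reach is approached as far as the arm can. A call with a gripper value outside its range is refused whole. "jaw" is the opening, from -1 (shut) to 1 (fully open), set as the call begins (left out, the last holds). The fingers move at their own pace and stop on an object; "squeeze" is the grip in N (left out, the last holds). Time passes only in rows, so rows that do not move let the fingers close. It gives the time, the measured TCP pose, the force, the opening and the grip force at its end, in the units of the state.
- observe(): the state, without advancing time (a new reading comes with each control period).
- read_camera(name): name is "scene" or "top" or "wrist"; returns a dict with "img" (400x640x3 uint8, red, green, blue), "depth" (400x640 float32, m along the optical axis (not along the pixel's ray), 0 where there is no reading), "fx", "fy", "cx", "cy" (pixels), "world_from_camera" (4x4, takes a point from camera to world coordinates). Camera axes: x right, y up, looking along -z (the intrinsics and any distortion apply to the point x, -y, -z); pixel columns grow to the right and rows downward; lengths in m; the calibration is good to about 2 mm. A picture is of the moment at which its call begins.
- hand_in(): hands the job in; it is judged then, once.
The state is a dict: "time": time; "qpos": joint angles; "qvel": joint speeds; "joint_efforts": joint torques, N m; "tool_pos": TCP position; "tool_rot": TCP orientation; "contact_force": force on the tool from outside, world axes, zero at the start; "torque": the same for the moment, N m; "opening": finger opening in m; "grip_force": force on a finger pad.
Only numpy, scipy, OpenCV 4.12 (cv2) and the standard library are available. Lean on these libraries where they do the work, as an engineer would, in place of code of your own. Each camera call takes 0.05 s, during which the arm holds its last target. There are 200 camera calls.

## Task

Lay the flange housing flat in the nest, boss up, between the two guide rails, then slide the taper key along the nest floor, thin end first, into the wide front mouth of the gap between the housing and the tapered end block, the only gap wide enough for it, until it is tight and the housing sits square against the straight stop block. Let go of the key and finish by holding the housing pressed down flush on the nest floor with a steady push of about 10 N, ready for its screws: the job ends with the gripper still pressing. Leave the bearing, spanner and cap screws where they are.

Things in the scene. Friction and masses are not known exactly. Their poses are not given: they have to be found in the camera images.
- nest: Nest: dark steel base, x -88..+62, y -105..+105 mm, fixed; place and yaw vary. Origin at bench level, midway between rails and between end blocks; +x to the back, away from the robot, +y left. Floor (top) at z = 12 mm. Two guide rails along y (-40..+40 mm), inner faces at x = -34 and +34 mm, 10 mm high, above that lips flaring outward to x = 45 mm, 20 mm over the floor.
- stop_block: Straight stop block, steel, 68 (x) x 44 (y) x 22 mm, fixed on the nest floor at x = 0, y = +77 or -77 mm of the nest: the end changes from start to start. Origin: centre of its underside, axes as the nest's. The housing's end goes against its square inner face, 22 mm from its origin.
- taper_block: Tapered end block, 68 (x) x 22 mm high, fixed at the other end, across from the stop block (x = 0, 77 mm from the nest's middle). Origin: centre of underside, axes as the nest's. From above it widens to the back: 17 mm at the front, 28 at x = 0, 39 at the back (1 in 6 each side). The gap from it to a housing at the stop block is 23 mm at the housing's front edge, 18 at x = 0, 13 at the back edge.
- housing: Loose steel flange housing, 0.36 to 0.56 kg: flange 64 (x) x 100 (y) x 14 mm, on it a central boss 38 mm in diameter, top 38 mm over the underside (a solid top). Origin: centre of the underside. Grip the boss along y (along x the fingers meet the rail lips). Goes in lengthwise along the nest's y, either way round, 2 mm clear of each rail; at the stop block its origin is 72 mm from that block's.
- key: Steel taper key, 0.16 kg. Grip block 34 (x) x 20 (y) x 32 mm high, origin under its centre; grip across its 20 mm. Blade along +x, 18 mm high, x = 17..105 mm, 25.3 mm thick at the block, 10.7 at the thin end (1 in 12 each side). Tight, it lies turned 4.8 degrees from the nest's x, blade towards the stop block's side. 1 mm of housing play is 6 mm of key travel. 15 to 20 N drives it tight.
- key_mid (a point): Point at the middle of the key's blade, on its axis, at the underside: 61 mm from the key's origin along +x; the blade is 18 mm thick here. When all is tight it is at about x = 0 of the nest, 54 mm from the nest's middle and 23 mm from the tapered block's origin.
- bearing: bystander: ball bearing, ring 32 mm across, 10 mm high, lying on the bench
- spanner: bystander: combination spanner 143 x 31 x 7 mm, lying on the bench
- cap_screw_1: bystander: black socket head screw, 38 mm tall, standing on its head
- cap_screw_2: bystander: black socket head screw, 38 mm tall, standing on its head
Mind the look-alikes: they are no part of the job. Leave any purple look-alike of the key alone.

How it is judged:
By the outcome, as a careful person would: the job done as asked, in the order asked, and still so for the second after the job is handed in, while the arm keeps its last pose, push and grip.
It also fails if it takes over 72 s, if anything falls off the work surface, if the arm or the gripper's body presses on something with over 40 N, if the wrist force passes 120 N, or if a joint passes its speed limit or range.

## Working session

There is one attempt and no reset: what is moved stays moved. The work goes in short steps, Python scripts to look and compute and a tool call to move; the robot and the scene stay as the last step left them, time stands still between calls to the robot, and variables do not carry over. Pictures are saved under pics/ and viewed, at most 10 in all, crops included, and the job is handed in when it is done.

Besides the shell and the picture viewer there is one more tool, called after ">>>" as name(argument=value, ...) on one line, values as JSON. arm_command: Moves the arm, as the interface text tells. Its arguments: {"type":"object","properties":{"xyz":{"type":"array","items":{"type":"array","items":{"type":"number"}}},"spin":{"type":"array","items":{"type":"number"}},"jaw":{"type":"number"},"squeeze":{"type":"number"}},"required":["xyz","spin"]}

```bash
mkdir -p pics; ls
python3 - <<'E'
from cell import *
import cv2,pickle
d={}
for n in("scene","top"):
    c=read_camera(n); d[n]=c; cv2.imwrite(f"pics/{n}0.png",c["img"][:,:,::-1])
    print(n,c["fx"],c["fy"],c["cx"],c["cy"],c["world_from_camera"].round(3).tolist(),[k for k in c])
pickle.dump(d,open("d0.pkl","wb"))
print(observe())
E
```

```text
pics
scene 461.60657970380163 461.60657970380163 327.9465878818977 194.94813479482863 [[0.882, 0.26, -0.393, -0.065], [-0.471, 0.45, -0.759, -1.17], [-0.02, 0.855, 0.519, 0.814], [0.0, 0.0, 0.0, 1.0]] ['img', 'depth', 'fx', 'fy', 'cx', 'cy', 'world_from_camera']
top 361.77817704693695 361.77817704693695 317.15287046201155 195.89903493772613 [[0.007, 0.995, -0.103, 0.359], [-1.0, 0.004, -0.026, -0.052], [-0.025, 0.103, 0.994, 1.181], [0.0, 0.0, 0.0, 1.0]] ['img', 'depth', 'fx', 'fy', 'cx', 'cy', 'world_from_camera']
{'time': 0.1, 'qpos': array([-1.46900341e+00,  3.42644027e-01,  1.52490065e+00,  1.01816726e-06,
        1.27543580e+00, -1.46026357e-01]), 'qvel': array([-0.00062216, -0.00139567, -0.00261739,  0.00129142,  0.00115608,
        0.00052274]), 'joint_efforts': array([ 1.37299503e-03, -4.32005739e+01, -2.44692993e+01,  7.18665076e-02,
        5.25779079e-02, -5.07903155e-05]), 'tool_pos': array([ 0.1287734 , -0.50883774,  0.40412626]), 'tool_rot': array([-3.14021975e+00, -2.02901274e-04,  2.47818838e-01]), 'contact_force': array([ 0.03776882,  0.13101544, -0.18636494]), 'torque': array([-0.01423493,  0.03735963,  0.02209412]), 'grip_force': 0.0, 'opening': 0.09167736716358985}
```

View pics/scene0.png

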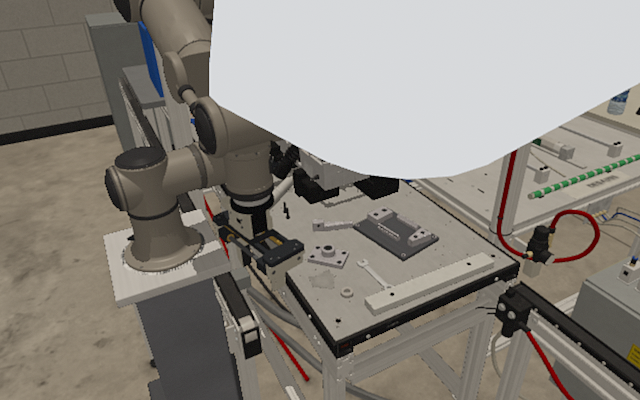

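View pics/top0.png

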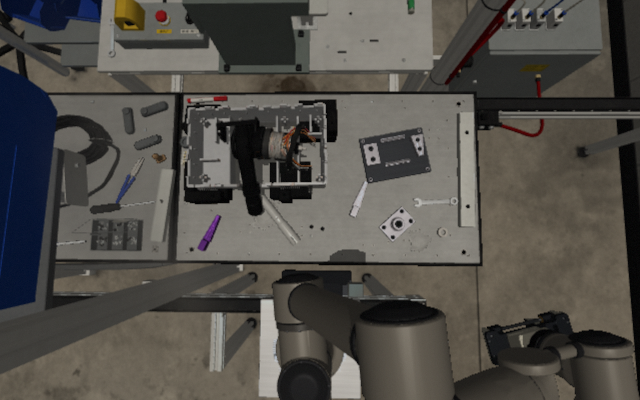

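The top view shows the nest at (395,155), a silver key at (358,198), the housing at (397,224), the spanner at (435,202) and the bearing at (442,232). The cap screws are at about (310,228) and (322,228). There are two key candidates: silver at (358,198) and purple at (209,232). The silver steel one fits, since the purple one is the named look-alike. An enlarged crop should confirm this.

Run:
```python
import cv2
i=cv2.imread("pics/top0.png")[118:248,330:470]
cv2.imwrite("pics/crop0.png",cv2.resize(i,None,fx=4.6,fy=4.6,interpolation=cv2.INTER_CUBIC))
```

```text
(no output)
```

View pics/crop0.png

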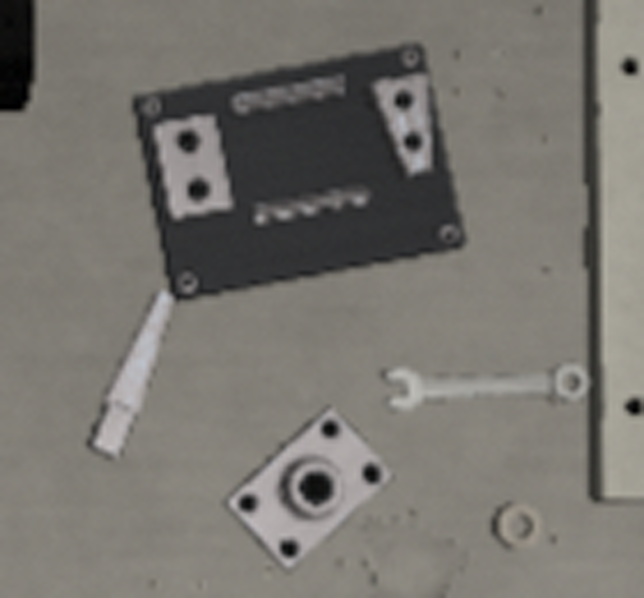

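The crop confirms it: the silver key at (358,198) has its grip block at lower left and its thin end pointing up at the nest's front-left corner. The rectangular stop block is at the left (+y) end and the tapered block at the right (-y). The housing is turned about 40°.

```bash
cat > h.py <<'E'
from cell import *
import cv2, numpy as np, pickle
def cast(c,uv,z):
    uv=np.atleast_2d(uv).astype(float); T=c["world_from_camera"]
    r=np.c_[(uv[:,0]-c["cx"])/c["fx"],-(uv[:,1]-c["cy"])/c["fy"],-np.ones(len(uv))]@T[:3,:3].T
    return T[:3,3]+r*((z-T[2,3])/r[:,2])[:,None]
def pix(c,P):
    P=np.atleast_2d(P); T=c["world_from_camera"]; p=(P-T[:3,3])@T[:3,:3]
    return np.c_[c["cx"]+c["fx"]*p[:,0]/-p[:,2], c["cy"]-c["fy"]*p[:,1]/-p[:,2]]
def snap(n,tag=None):
    c=read_camera(n)
    if tag: cv2.imwrite(f"pics/{tag}.png",c["img"][:,:,::-1]); pickle.dump(c,open(tag+".pkl","wb"))
    return c
E
python3 - <<'E'
from h import *
c=pickle.load(open("d0.pkl","rb"))["top"]
k=lambda x,y:(330+(x+.5)/4.6-.5,118+(y+.5)/4.6-.5)
for n,p,z in [("nestTL",(135,97),.012),("nestTR",(420,45),.012),("nestBR",(465,240),.012),("nestBL",(180,300),.012),
 ("boss",(313,486),.038),("keyblock",(115,428),.032),("tip",(165,293),.018),("spanL",(405,388),.007),("bearing",(518,524),.01)]:
    print(n,cast(c,k(*p),z).round(4))
for u in [(310,228),(322,228)]: print(cast(c,u,.03).round(3))
w=snap("wrist","w0"); print(w["world_from_camera"].round(3).tolist(),w["fx"],w["cx"],w["cy"]); print(observe()["tool_pos"],observe()["tool_rot"])
E
```

```text
nestTL [[ 0.6699 -0.1588  0.012 ]]
nestTR [[ 0.7079 -0.3624  0.012 ]]
nestBR [[ 0.5666 -0.3908  0.012 ]]
nestBL [[ 0.5232 -0.1898  0.012 ]]
boss [[ 0.3919 -0.2761  0.038 ]]
keyblock [[ 0.4312 -0.142   0.032 ]]
tip [[ 0.5273 -0.1786  0.018 ]]
spanL [[ 0.4619 -0.3476  0.007 ]]
bearing [[ 0.3672 -0.4228  0.01  ]]
[[ 0.375 -0.001  0.03 ]]
[[ 0.376 -0.039  0.03 ]]
[[0.245, 0.934, 0.262, 0.199], [-0.97, 0.236, 0.066, -0.491], [-0.001, -0.27, 0.963, 0.383], [0.0, 0.0, 0.0, 1.0]] 337.20967412235393 323.71431041525307 191.68897479034115
[ 0.12876591 -0.50887675  0.40421108] [-3.14045928e+00 -1.41700983e-04  2.47803882e-01]
```

>>> arm_command(xyz=[[18, 13, 0], [36, 26, 0], [36, 26, 0], [36, 26, 0], [36, 26, 0], [36, 26, 0], [36, 26, 0], [36, 26, 0], [36, 26, 0], [30, 20, 0], [16, 8, 0], [0, 0, 0], [0, 0, 0]], spin=[0, 0, 0, 0, 0, 0, 0, 0, 0, 0, 0, 0, 0])

```text
time: 1.45
tool_pos: [0.4804, -0.2604, 0.4044]
tool_rot: [-3.141, 0.001, 0.248]
contact_force: [0.5, -1.4, -0.4]
opening: 0.0921
grip_force: 0.0
```

Run:
```python
from h import *
w=snap("wrist","w1"); print(w["world_from_camera"].round(4).tolist())
t=snap("top","t1")
```

```text
[[0.2452, 0.9332, 0.2627, 0.5504], [-0.9695, 0.2359, 0.0669, -0.2428], [0.0005, -0.2711, 0.9625, 0.3833], [0.0, 0.0, 0.0, 1.0]]
```

View pics/w1.png

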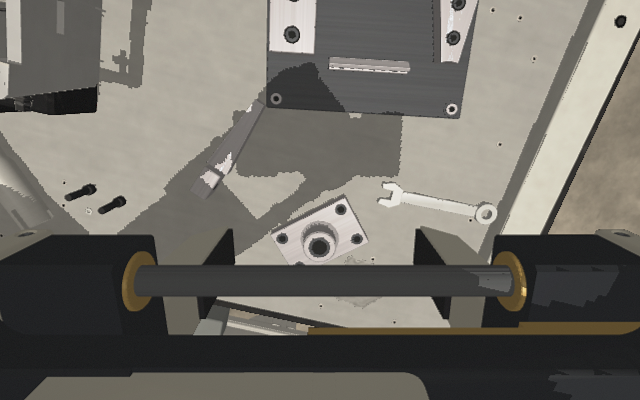

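The wrist view shows the housing at (320,235) with corners near (272,236), (343,195), (369,236) and (297,268). The silver key runs from (205,190) to (262,108), and the front of the nest runs from (268,108) to (460,117). I'll move on to see the whole nest.

>>> arm_command(xyz=[[20, -5, 0], [40, -5, 0], [30, -5, 0], [10, 0, 0], [0, 0, 0], [0, 0, 0], [0, 0, 0]], spin=[0, 0, 0, 0, 0, 0, 0])

```text
time: 2.25
tool_pos: [0.5797, -0.2755, 0.405]
tool_rot: [3.142, 0.0, 0.247]
contact_force: [-0.9, -0.9, 0.1]
opening: 0.0916
grip_force: 0.0
```

Run:
```python
from h import *
w=snap("wrist","w2"); print(observe()["tool_pos"])
# housing from w1: light flange mask + depth
c=pickle.load(open("w1.pkl","rb"))
def cloud(c):
    v,u=np.mgrid[:400,:640]; d=c["depth"]
    p=np.stack([(u-c["cx"])/c["fx"]*d,-(v-c["cy"])/c["fy"]*d,-d],-1)
    T=c["world_from_camera"]; return p@T[:3,:3].T+T[:3,3]
for n,c in(("w1",c),("w2",w),("top",pickle.load(open("d0.pkl","rb"))["top"])):
    P=cloud(c); z=P[...,2]
    b=lambda x0,x1,y0,y1,z0,z1:(P[...,0]>x0)&(P[...,0]<x1)&(P[...,1]>y0)&(P[...,1]<y1)&(z>z0)&(z<z1)
    for nm,m in(("boss",b(.35,.44,-.32,-.23,.033,.043)),("flange",b(.32,.46,-.35,-.20,.009,.043)),("keytop",b(.39,.48,-.17,-.11,.026,.038)),("key",b(.39,.56,-.20,-.11,.013,.038)),("bench",b(.42,.5,-.3,-.22,-.02,.01)),("nestfloor",b(.58,.65,-.31,-.24,.004,.02))):
        q=P[m]
        if len(q)<5: continue
        r=cv2.minAreaRect((q[:,:2]*1000).astype(np.float32))
        print(n,nm,len(q),q.mean(0).round(4),np.round(r[0],1),np.round(r[1],1),round(r[2],1),np.median(q[:,2]).round(4))
```

```text
[ 0.57980739 -0.27537274  0.40518649]
w1 boss 823 [ 0.3933 -0.2771  0.0367] [ 392.6 -276.9] [37.  37.3] 11.5 0.0368
w1 flange 4021 [ 0.3989 -0.2773  0.0183] [ 392.5 -277. ] [ 64.6 100.1] 42.0 0.0131
w1 keytop 578 [ 0.4326 -0.1404  0.0305] [ 431.7 -139.7] [20.2 34.5] 67.4 0.0306
w1 key 2083 [ 0.4681 -0.1547  0.0207] [ 482.9 -163.2] [ 25.2 146.7] 63.8 0.0173
w1 bench 4184 [ 0.4636 -0.2575 -0.0015] [ 460. -260.] [80. 80.] 0.0 -0.0017
w1 nestfloor 4228 [ 0.6203 -0.2751  0.0113] [ 615. -275.] [70.  69.9] 0.0 0.0112
w2 boss 688 [ 0.394  -0.2772  0.0365] [ 392.9 -277. ] [36.7 37.2] 18.2 0.0366
w2 flange 2494 [ 0.3896 -0.2751  0.0204] [ 392.3 -277.4] [ 63.6 101.2] 41.1 0.0133
w2 key 862 [ 0.493  -0.1628  0.0166] [ 501.5 -169.7] [ 19.7 124.2] 63.6 0.0166
w2 bench 2866 [ 0.4703 -0.2577 -0.0019] [ 465.6 -260. ] [68.8 80. ] 0.2 -0.0019
w2 nestfloor 3443 [ 0.6209 -0.2745  0.0111] [ 615. -275.] [70. 70.] 90.0 0.011
top boss 111 [ 0.3919 -0.2789  0.0379] [ 391.3 -278.8] [34.5 34.9] 87.1 0.0377
top flange 622 [ 0.3923 -0.2781  0.0186] [ 405.7 -294.4] [ 64.6 140.2] 42.1 0.0149
top keytop 66 [ 0.4315 -0.1417  0.0313] [ 431.3 -141.6] [19.4 32.8] 68.5 0.0314
top key 234 [ 0.4724 -0.1584  0.0214] [ 487.6 -165. ] [ 24.  155.4] 67.8 0.0188
top bench 547 [ 0.4629 -0.2573 -0.0005] [ 460.6 -260. ] [78.7 76.6] 89.5 -0.0006
top nestfloor 384 [ 0.6198 -0.2747  0.0121] [ 615.3 -275.1] [68.8 70.2] 0.4 0.0121
```

View pics/w2.png

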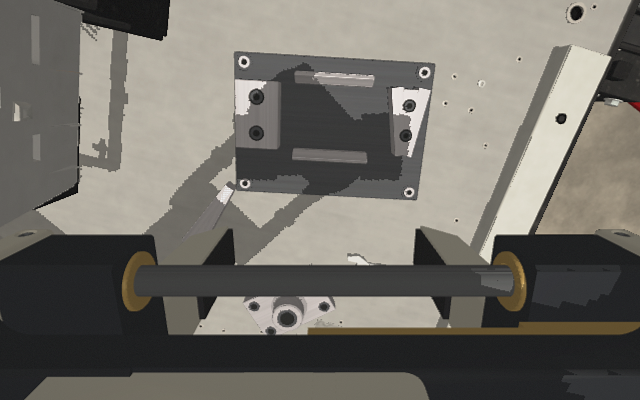

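The whole nest is in view, with corners at (235,52), (434,64), (417,200) and (236,190). The stop block is at (258,115) and the tapered block at (408,120), wide at the back. I'll fit the nest pose from depth.

```bash
cat >> h.py <<'E'
def cloud(c):
    v,u=np.mgrid[:400,:640]; d=c["depth"]
    p=np.stack([(u-c["cx"])/c["fx"]*d,-(v-c["cy"])/c["fy"]*d,-d],-1)
    T=c["world_from_camera"]; return p@T[:3,:3].T+T[:3,3]
def rect(P,m):
    n,l,s,_=cv2.connectedComponentsWithStats(m.astype(np.uint8)); k=1+s[1:,4].argmax()
    q=P[l==k]; r=cv2.minAreaRect((q[:,:2]*1000).astype(np.float32)); return len(q),np.round(r[0],1),np.round(r[1],1),round(r[2],1),q.mean(0).round(4)
E
python3 - <<'E'
from h import *
for n,dz in(("w2",-.0013),("t1",0),("d0",0)):
    c=pickle.load(open(n+".pkl","rb")); c=c["top"] if n=="d0" else c
    P=cloud(c); z=P[...,2]-dz
    b=lambda z0,z1,y0=-.42,y1=-.13:(P[...,0]>.5)&(P[...,0]<.75)&(P[...,1]>y0)&(P[...,1]<y1)&(z>z0)&(z<z1)
    print(n,"nest",rect(P,b(.007,.04)&~((P[...,0]<.535)&(P[...,1]>-.188))))
    print(n,"stop",rect(P,b(.031,.037,-.26)))
    print(n,"taper",rect(P,b(.031,.037,-.42,-.29)))
    for x0,x1 in((.5,.62),(.62,.75)): print(n,"rail",rect(P,b(.0285,.035,-.34,-.23)&(P[...,0]>x0)&(P[...,0]<x1)))
E
```

```text
w2 nest (26437, array([ 617.9, -273.6]), array([150.7, 210.6]), 10.9, array([ 0.6226, -0.2724,  0.0162]))
w2 stop (2945, array([ 616.2, -195.7]), array([68.1, 44.2]), 10.8, array([ 0.6173, -0.1958,  0.033 ]))
w2 taper (1914, array([ 646.3, -345. ]), array([69. , 38.8]), 8.3, array([ 0.651 , -0.3453,  0.0331]))
w2 rail (410, array([ 590.6, -279. ]), array([ 6.8, 79.2]), 10.7, array([ 0.5903, -0.2789,  0.0296]))
w2 rail (496, array([ 652.7, -338.5]), array([54. , 17.8]), 19.8, array([ 0.658 , -0.3331,  0.0325]))
t1 nest (1912, array([ 618.9, -275.9]), array([150.1, 210.9]), 11.2, array([ 0.6262, -0.2478,  0.0171]))
t1 stop (229, array([ 616.2, -197.4]), array([67.7, 43.9]), 10.1, array([ 0.6172, -0.1972,  0.0338]))
t1 taper (21, array([ 673.5, -334.9]), array([15.7, 30.7]), 50.2, array([ 0.6706, -0.3343,  0.0339]))
t1 rail (30, array([ 588.7, -272.2]), array([ 6.4, 59.6]), 13.4, array([ 0.5887, -0.2721,  0.0311]))
t1 rail (33, array([ 669.5, -262.1]), array([ 7.8, 64. ]), 10.7, array([ 0.6698, -0.2611,  0.031 ]))
d0 nest (2871, array([ 617.7, -275.8]), array([150.6, 210.6]), 10.7, array([ 0.6161, -0.2749,  0.0168]))
d0 stop (235, array([ 616.2, -197.6]), array([67.3, 43.9]), 11.1, array([ 0.6169, -0.1976,  0.034 ]))
d0 taper (149, array([ 645.3, -346.8]), array([68.2, 35.8]), 9.2, array([ 0.6489, -0.3474,  0.0338]))
d0 rail (22, array([ 587.1, -266.4]), array([ 6.4, 41.3]), 14.4, array([ 0.5874, -0.2676,  0.031 ]))
d0 rail (38, array([ 671.3, -267.4]), array([ 6.8, 73.1]), 11.1, array([ 0.6719, -0.2686,  0.0307]))
```

>>> arm_command(xyz=[[-20, 0, 0], [-40, 0, 0], [-40, 0, 0], [-40, 0, 0], [-30, -1, -20], [-17, -1, -30], [0, 0, -40], [0, 0, -40], [0, 0, -30], [0, 0, -20], [0, 0, 0], [0, 0, 0]], spin=[4, 5, 5, 5, 5, 3.9, 0, 0, 0, 0, 0, 0])

```text
time: 3.5
tool_pos: [0.3937, -0.2771, 0.2255]
tool_rot: [3.141, -0.0, 0.734]
contact_force: [-0.4, 0.2, 0.6]
opening: 0.092
grip_force: 0.0
```

>>> arm_command(xyz=[[-1, 0, -12], [0, 0, -12], [0, 0, -7], [0, 0, 0], [0, 0, 0], [0, 0, 0]], spin=[0, 0, 0, 0, 0, 0])

```text
time: 4.1
tool_pos: [0.3929, -0.2771, 0.1942]
tool_rot: [3.141, -0.0, 0.735]
contact_force: [-0.4, 0.0, -0.1]
opening: 0.0915
grip_force: 0.0
```

>>> arm_command(xyz=[[0, 0, 0], [0, 0, 0], [0, 0, 0], [0, 0, 0], [0, 0, 0], [0, 0, 0], [0, 0, 0], [0, 0, 0]], spin=[0, 0, 0, 0, 0, 0, 0, 0], jaw=-0.4, squeeze=40)

```text
time: 4.9
tool_pos: [0.3928, -0.2769, 0.1937]
tool_rot: [-3.142, 0.0, 0.735]
contact_force: [0.1, -0.1, -0.4]
opening: 0.0371
grip_force: 40.0
```

>>> arm_command(xyz=[[0, 0, 15], [0, 0, 30], [10, 0, 30], [25, 1, 15], [35, 1, 0], [35, 1, 0], [35, 1, 0], [35, 1, 0], [30, 1, 0], [20, 1, 0], [13, 0, 0], [0, 0, 0], [0, 0, 0], [0, 0, 0]], spin=[0, 0, 0, -4, -5, -5, -5, -5, -4, -3.2, 0, 0, 0, 0])

```text
time: 6.3
tool_pos: [0.63, -0.27, 0.2831]
tool_rot: [-3.14, 0.002, 0.19]
contact_force: [0.7, -0.1, -5.2]
opening: 0.0373
grip_force: 40.0
```

Run:
```python
from h import *
w=snap("wrist","w3"); print(observe()["tool_pos"],observe()["tool_rot"],observe()["opening"])
P=cloud(w); z=P[...,2]
b=lambda z0,z1:(P[...,0]>.5)&(P[...,0]<.75)&(P[...,1]>-.42)&(P[...,1]<-.13)&(z>z0)&(z<z1)
print(rect(P,b(.08,.11)))
print(rect(P,b(.029,.036)&(P[...,1]>-.26)))
print(np.median(z[b(.08,.11)]))
```

```text
[ 0.63002404 -0.27008878  0.28340333] [-3.14087161e+00  1.14326563e-03  1.89781937e-01] 0.03732130616164698
(9875, array([ 645.8, -266.9]), array([ 29.8, 100.3]), 10.9, array([ 0.6502, -0.2662,  0.1018]))
(3630, array([ 620.7, -195. ]), array([58.9, 44.2]), 11.0, array([ 0.6248, -0.1897,  0.0329]))
0.10218086245637406
```

View pics/w3.png

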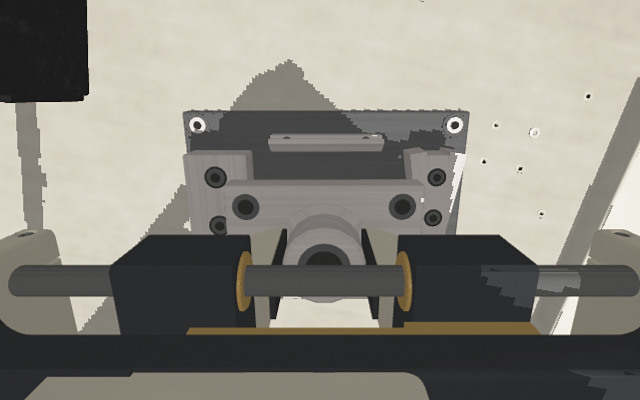

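The housing in the gripper is square with the nest, its back edge at row 183. The measured offsets are about -1.5 mm in nest x and +1.4 mm in y. I'll correct the x and lower it.

>>> arm_command(xyz=[[1.2, 0.2, -15], [0, 0, -20], [0, 0, -15], [0, 0, -8], [0, 0, -4], [0, 0, 0], [0, 0, 0], [0, 0, 0]], spin=[0, 0, 0, 0, 0, 0, 0, 0])

```text
time: 7.15
tool_pos: [0.6322, -0.2699, 0.2227]
tool_rot: [3.14, -0.001, 0.19]
contact_force: [0.1, 0.2, -5.3]
opening: 0.0373
grip_force: 40.0
```

>>> arm_command(xyz=[[0, 0, -2], [0, 0, -2], [0, 0, -2], [0, 0, -2], [0, 0, -1], [0, 0, 0], [0, 0, 0]], spin=[0, 0, 0, 0, 0, 0, 0])

```text
time: 7.85
tool_pos: [0.632, -0.2698, 0.2127]
tool_rot: [3.141, 0.0, 0.19]
contact_force: [0.5, -0.9, -5.6]
opening: 0.0373
grip_force: 40.0
```

>>> arm_command(xyz=[[0, 0, -2], [0, 0, -2], [0, 0, -1], [0, 0, -1], [0, 0, -1], [0, 0, -0.5], [0, 0, 0], [0, 0, 0]], spin=[0, 0, 0, 0, 0, 0, 0, 0])

```text
time: 8.65
tool_pos: [0.632, -0.2698, 0.2058]
tool_rot: [3.141, -0.0, 0.19]
contact_force: [-2.6, 1.0, 0.4]
opening: 0.0372
grip_force: 40.0
```

>>> arm_command(xyz=[[-0.1, 0.5, 0], [-0.1, 0.5, 0], [-0.1, 0.5, 0], [-0.1, 0.5, 0], [-0.1, 0.5, 0], [0, 0, 0], [0, 0, 0]], spin=[0, 0, 0, 0, 0, 0, 0])

```text
time: 9.35
tool_pos: [0.6318, -0.2676, 0.2058]
tool_rot: [3.14, -0.001, 0.19]
contact_force: [2.2, -5.2, 2.2]
opening: 0.0371
grip_force: 40.0
```

>>> arm_command(xyz=[[0, 0, 0], [0, 0, 0], [0, 0, 0], [0, 0, 0], [0, 0, 10], [0, 0, 20], [-10, 5, 35], [-30, 10, 35], [-30, 10, 20], [-30, 10, 0], [-20, 5, 0], [0, 0, 0], [0, 0, 0]], spin=[0, 0, 0, 0, 0, 0, 0, -4, -6, -6, -6, 0, 0], jaw=0.04)

```text
time: 10.65
tool_pos: [0.5118, -0.2274, 0.3263]
tool_rot: [3.141, -0.002, -0.192]
contact_force: [0.1, -0.8, -0.1]
opening: 0.0476
grip_force: 0.0
```

Run:
```python
from h import *
w=snap("wrist","w4"); o=observe(); print(o["tool_pos"],o["tool_rot"],o["opening"])
P=cloud(w); z=P[...,2]
b=lambda z0,z1,y0=-.45,y1=-.1,x0=.36,x1=.78:(P[...,0]>x0)&(P[...,0]<x1)&(P[...,1]>y0)&(P[...,1]<y1)&(z>z0)&(z<z1)
print("bench",np.median(z[b(-.01,.005,-.3,-.2,.45,.52)]))
print("stop",rect(P,b(.0295,.036,-.24)))
print("flange",rect(P,b(.022,.0275,-.34,-.21,.58,.69)))
print("boss",rect(P,b(.044,.052,-.31,-.22,.6,.67)))
print("taper",rect(P,b(.0295,.036,-.42,-.32,.6,.72)))
print("keytop",rect(P,b(.027,.034,-.17,-.1,.39,.47)))
```

```text
[ 0.51225214 -0.22756863  0.32589825] [ 3.14104144e+00 -1.74943978e-03 -1.91866376e-01] 0.04753565397956747
bench -0.001682073875088258
stop (5465, array([ 616.2, -195.6]), array([68.2, 44.2]), 11.0, array([ 0.6171, -0.196 ,  0.0331]))
flange (6729, array([ 631.3, -268.3]), array([ 64. , 100.1]), 10.9, array([ 0.6229, -0.2617,  0.0252]))
boss (2245, array([ 628. , -267.6]), array([37.1, 31.1]), 78.1, array([ 0.6291, -0.2676,  0.0492]))
taper (899, array([ 624.3, -350. ]), array([25.4, 23.3]), 11.1, array([ 0.6228, -0.3493,  0.0331]))Traceback (most recent call last):
  File "<stdin>", line 10, in <module>
  File "h.py", line 19, in rect
    n,l,s,_=cv2.connectedComponentsWithStats(m.astype(np.uint8)); k=1+s[1:,4].argmax()
                                                                      ~~~~~~~~~~~~~~^^
ValueError: attempt to get argmax of an empty sequence
```

View pics/w4.png

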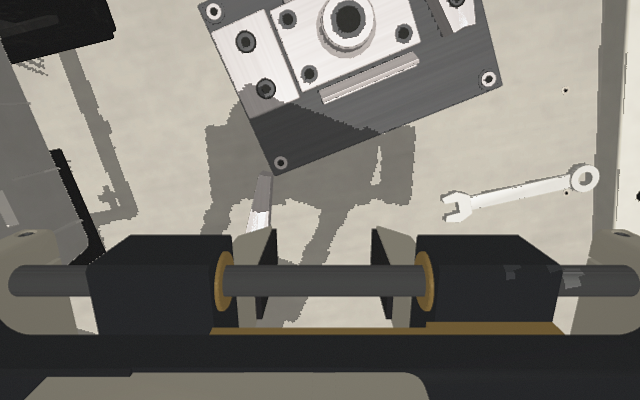

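The housing lies flat in the nest, square, with about 2 mm left to the stop block. The key's tip is seen at (260,205). Next I'll grasp the key by its grip block.

>>> arm_command(xyz=[[-15, 15, 0], [-25, 28, 0], [-25, 28, 0], [-15, 16, -10], [0, 0, -25], [0, 0, -30], [0, 0, -25], [0, 0, -13], [0, 0, 0], [0, 0, 0], [0, 0, 0]], spin=[-2, -4, -4, -1.3, 0, 0, 0, 0, 0, 0, 0])

```text
time: 11.8
tool_pos: [0.4322, -0.1405, 0.223]
tool_rot: [3.141, -0.002, -0.39]
contact_force: [-0.6, -0.1, 0.7]
opening: 0.0479
grip_force: 0.0
```

>>> arm_command(xyz=[[0, 0, -12], [0, 0, -14], [0, 0, -10], [0, 0, -4.5], [0, 0, 0], [0, 0, 0], [0, 0, 0]], spin=[0, 0, 0, 0, 0, 0, 0])

```text
time: 12.5
tool_pos: [0.4317, -0.1404, 0.1822]
tool_rot: [3.141, -0.001, -0.391]
contact_force: [0.3, -0.2, -0.8]
opening: 0.0478
grip_force: 0.0
```

>>> arm_command(xyz=[[0, 0, 0], [0, 0, 0], [0, 0, 0], [0, 0, 0], [0, 0, 0], [0, 0, 0], [0, 0, 0]], spin=[0, 0, 0, 0, 0, 0, 0], jaw=-0.9, squeeze=50)

```text
time: 13.2
tool_pos: [0.4315, -0.1402, 0.1818]
tool_rot: [3.142, -0.0, -0.391]
contact_force: [-1.3, 0.2, 3.2]
opening: 0.0197
grip_force: 49.8
```

>>> arm_command(xyz=[[0, 0, 15], [0, 0, 30], [0, -10, 25], [8, -25, 10], [12, -35, 0], [12, -35, 0], [12, -35, 0], [10, -35, 0], [8, -30, 0], [6, -17, 0], [0, 0, 0], [0, 0, 0], [0, 0, 0]], spin=[0, 0, 0, 5, 6, 6, 6, 6, 6, 3.1, 0, 0, 0])

```text
time: 14.5
tool_pos: [0.4992, -0.3612, 0.2613]
tool_rot: [-3.14, 0.001, 0.274]
contact_force: [-0.3, 0.2, -1.6]
opening: 0.0196
grip_force: 49.8
```

Run:
```python
from h import *
w=snap("wrist","w5"); o=observe(); print(o["tool_pos"],o["tool_rot"],o["opening"])
P=cloud(w); z=P[...,2]
b=lambda z0,z1,y0=-.45,y1=-.1,x0=.36,x1=.78:(P[...,0]>x0)&(P[...,0]<x1)&(P[...,1]>y0)&(P[...,1]<y1)&(z>z0)&(z<z1)
print("blade",rect(P,b(.085,.11)),"flange",rect(P,b(.022,.0275,-.34,-.21,.58,.69)))
m=b(.085,.11); q=P[m][:,:2]
t=o["tool_rot"][2]; e=np.array([np.cos(t),np.sin(t)]); f=np.array([-e[1],e[0]]); L=(q-o["tool_pos"][:2])@np.c_[e,f]*1000
for a in range(35,110,10):
    s=L[(L[:,0]>a)&(L[:,0]<a+10)]
    if len(s): print(a,s[:,1].min().round(1),s[:,1].max().round(1))
print(L[:,0].max())
```

```text
[ 0.49933837 -0.36114854  0.2615743 ] [-3.14059608e+00  5.59059269e-04  2.74157548e-01] 0.01986845348110537
blade (10612, array([ 551.7, -354.3]), array([99.8, 46.2]), 5.3, array([ 0.5472, -0.347 ,  0.0973])) flange (2013, array([ 600.9, -274.5]), array([ 9.4, 99.7]), 15.5, array([ 0.6047, -0.2841,  0.0249]))
35 -10.2 11.4
45 -9.7 10.8
55 -8.6 10.1
65 -7.6 9.1
75 -6.6 8.5
85 -5.7 7.5
95 -4.9 6.9
103.70527277775106
```

View pics/w5.png

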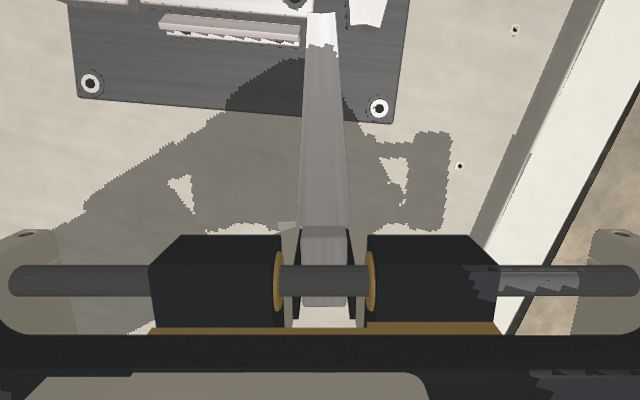

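The key is held straight: axis within 1 mm of the tool axis, tip at (320,12), heading for the gap between the housing and the tapered block. I'll lower it in front of the mouth.

>>> arm_command(xyz=[[0.4, -2, -10], [0, 0, -20], [0, 0, -20], [0, 0, -10], [0, 0, -3.5], [0, 0, 0], [0, 0, 0], [0, 0, 0]], spin=[-0.3, 0, 0, 0, 0, 0, 0, 0])

```text
time: 15.35
tool_pos: [0.5002, -0.3645, 0.1992]
tool_rot: [3.14, -0.001, 0.269]
contact_force: [0.2, -0.4, -1.3]
opening: 0.0197
grip_force: 49.8
```

>>> arm_command(xyz=[[3.9, 0.8, 0], [4.9, 0.9, 0], [4.9, 0.9, 0], [3.9, 0.8, 0], [0, 0, 0], [0, 0, 0]], spin=[0, 0, 0, 0, 0, 0])

```text
time: 15.95
tool_pos: [0.5176, -0.3607, 0.1981]
tool_rot: [-3.141, 0.0, 0.269]
contact_force: [0.5, 0.4, -1.6]
opening: 0.0193
grip_force: 49.8
```

Now I'll lower it to the floor.

>>> arm_command(xyz=[[0, 0, -1.5], [0, 0, -1], [0, 0, -0.7], [0, 0, -0.5], [0, 0, -0.3], [0, 0, 0], [0, 0, 0]], spin=[0, 0, 0, 0, 0, 0, 0])

```text
time: 16.65
tool_pos: [0.5175, -0.3609, 0.1943]
tool_rot: [3.141, -0.0, 0.269]
contact_force: [0.1, -0.2, -1.8]
opening: 0.0199
grip_force: 49.8
```

>>> arm_command(xyz=[[0, 0, -0.3], [0, 0, -0.3], [0, 0, -0.3], [0, 0, 0], [0, 0, 0]], spin=[0, 0, 0, 0, 0])

```text
time: 17.15
tool_pos: [0.5174, -0.3609, 0.1937]
tool_rot: [3.141, -0.0, 0.269]
contact_force: [-1.5, 0.9, 2.8]
opening: 0.0196
grip_force: 49.8
```

>>> arm_command(xyz=[[3.9, 0.8, 0], [4.9, 0.9, 0], [4.9, 0.9, 0], [4.9, 0.9, 0], [4.9, 0.9, 0], [2, 0.4, 0], [0, 0, 0], [0, 0, 0]], spin=[0, 0, 0, 0, 0, 0, 0, 0])

```text
time: 17.95
tool_pos: [0.5424, -0.3562, 0.1938]
tool_rot: [-3.141, 0.002, 0.269]
contact_force: [-8.1, -0.4, 8.1]
opening: 0.0199
grip_force: 49.9
```

>>> arm_command(xyz=[[-0.2, 1, 0.1], [-0.2, 1, 0.1], [-0.2, 1, 0], [0, 0, 0], [0, 0, 0]], spin=[0, 0, 0, 0, 0])

```text
time: 18.45
tool_pos: [0.5428, -0.3533, 0.1938]
tool_rot: [3.14, -0.001, 0.269]
contact_force: [0.2, -3.7, 2.7]
opening: 0.0197
grip_force: 49.8
```

Run:
```python
from h import *
w=snap("wrist","w6"); t=snap("top","t6"); o=observe(); print(o["tool_pos"],o["tool_rot"],o["contact_force"],o["torque"])
i=cv2.imread("pics/w6.png")[0:240,200:520]
cv2.imwrite("pics/w6c.png",cv2.resize(i,None,fx=2.5,fy=2.5,interpolation=cv2.INTER_CUBIC))
```

```text
[ 0.54279431 -0.3532815   0.19380312] [ 3.14018347e+00 -1.08775577e-03  2.68703861e-01] [ 1.42353442 -1.74458887  2.27907793] [-0.52436253 -0.21402294 -0.06901994]
```

View pics/w6c.png

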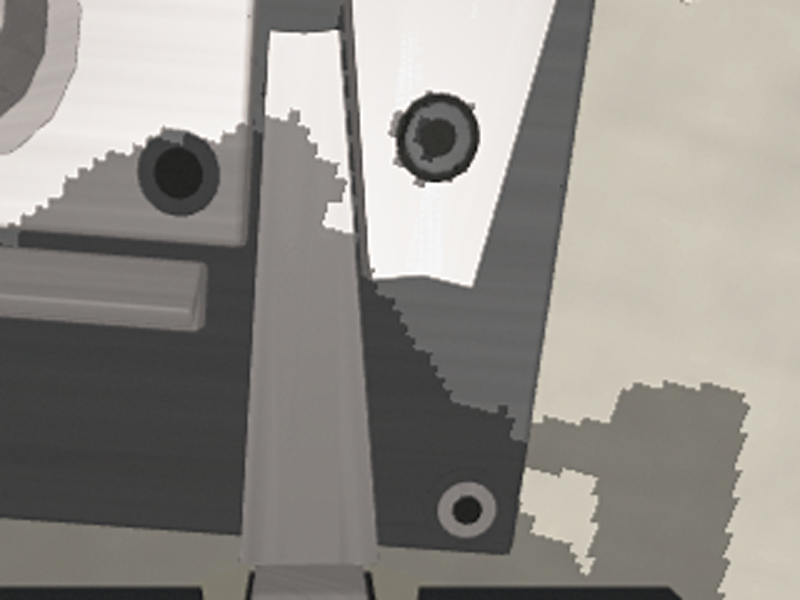

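The blade is in the mouth. Its tip is at crop (305,30), almost touching the tapered block's face, with a small gap to the housing's end at (250,150). I'll go on along the taper.

>>> arm_command(xyz=[[2.9, 1, 0], [2.9, 1, 0], [2.9, 1, 0], [2.9, 1, 0], [0, 0, 0], [0, 0, 0]], spin=[0, 0, 0, 0, 0, 0])

```text
time: 19.15
tool_pos: [0.5536, -0.3489, 0.1939]
tool_rot: [-3.141, 0.001, 0.269]
contact_force: [-4.6, -1.3, 6.7]
opening: 0.0199
grip_force: 49.8
```

>>> arm_command(xyz=[[2.9, 1, 0.2], [2.9, 1, 0], [2.9, 1, 0.1], [2.9, 1, 0], [0, 0, 0], [0, 0, 0]], spin=[0, 0, 0, 0, 0, 0])

```text
time: 19.75
tool_pos: [0.5651, -0.3455, 0.1939]
tool_rot: [-3.141, 0.001, 0.268]
contact_force: [-3.8, -4.3, 4.1]
opening: 0.02
grip_force: 49.8
```

>>> arm_command(xyz=[[2.9, 0.9, 0.1], [2.9, 0.8, 0.1], [2.9, 0.7, 0], [0, 0, 0], [0, 0, 0]], spin=[0, 0, 0, 0, 0])

```text
time: 20.25
tool_pos: [0.5737, -0.3433, 0.1939]
tool_rot: [3.142, 0.002, 0.268]
contact_force: [-3.4, -4.2, 2.2]
opening: 0.0199
grip_force: 49.8
```

>>> arm_command(xyz=[[2, 0.5, 0], [2, 0.5, 0], [1, 0.3, 0], [0, 0, 0], [0, 0, 0]], spin=[0, 0, 0, 0, 0])

```text
time: 20.75
tool_pos: [0.578, -0.3423, 0.1939]
tool_rot: [-3.141, 0.004, 0.268]
contact_force: [-8.3, -5.5, 6.3]
opening: 0.0195
grip_force: 49.9
```

>>> arm_command(xyz=[[1, 0.2, 0.1], [1, 0.2, 0], [0.5, 0.1, 0], [0, 0, 0], [0, 0, 0]], spin=[0, 0, 0, 0, 0])

```text
time: 21.25
tool_pos: [0.5794, -0.342, 0.1938]
tool_rot: [-3.139, 0.007, 0.268]
contact_force: [-14.5, -6.3, 8.2]
opening: 0.0202
grip_force: 49.9
```

```bash
cat > m.py <<'E'
from h import *
import sys
w=snap("wrist",sys.argv[1]); o=observe(); print(o["tool_pos"].round(4),o["tool_rot"].round(3),o["contact_force"].round(1),o["torque"].round(2))
P=cloud(w); z=P[...,2]
t=np.radians(10.9); e=np.array([[np.cos(t),-np.sin(t)],[np.sin(t),np.cos(t)]])
N=(P[...,:2]*1000-[630.8,-271.2])@e
def pl(m,ax,lab):
    s=N[m]; print(lab,len(s),np.percentile(s[:,ax],[1,99]).round(1))
h=(z>.021)&(z<.0275)&(abs(N[...,0])<40)&(N[...,1]>-52)&(N[...,1]<60)
for a in(10,20,26): 
    pl(h&(abs(N[...,0]-a)<3),1,f"flange y at x={a}")
s=(z>.030)&(z<.036)&(N[...,1]>45)&(N[...,1]<105)
for a in(10,20,26): pl(s&(abs(N[...,0]-a)<3),1,f"stop y at x={a}")
n,l,st,_=cv2.connectedComponentsWithStats(h.astype(np.uint8)); q=N[l==1+st[1:,4].argmax()].astype(np.float32); print("flange rect",cv2.minAreaRect(q))
E
python3 m.py w7
```

```text
[ 0.5794 -0.342   0.1939] [-3.139  0.007  0.268] [-13.8  -6.3   8.4] [-0.97  1.74 -0.12]
flange y at x=10 1967 [-44.9  55.5]
flange y at x=20 2975 [-44.7  55.4]
flange y at x=26 4105 [-44.4  55.4]
stop y at x=10 828 [54.3 72.3]
stop y at x=20 787 [54.4 70.3]
stop y at x=26 777 [54.2 69.5]
flange rect ((3.360013961791992, 5.54888916015625), (71.0788803100586, 104.21771240234375), 2.2616372108459473)
```

>>> arm_command(xyz=[[0.6, 0.1, 0.2], [0.6, 0.1, 0], [0, 0, 0], [0, 0, 0]], spin=[0, 0, 0, 0])

```text
time: 21.7
tool_pos: [0.5801, -0.3419, 0.1939]
tool_rot: [-3.139, 0.008, 0.268]
contact_force: [-16.6, -6.2, 8.2]
opening: 0.0197
grip_force: 49.9
```

>>> arm_command(xyz=[[0.7, 0.1, 0], [0.7, 0.1, 0], [0.3, 0.1, 0], [0, 0, 0], [0, 0, 0]], spin=[0, 0, 0, 0, 0])

```text
time: 22.2
tool_pos: [0.5815, -0.3416, 0.1939]
tool_rot: [-3.138, 0.009, 0.268]
contact_force: [-19.1, -5.1, 9.9]
opening: 0.0201
grip_force: 50.0
```

>>> arm_command(xyz=[[0.6, 0.1, 0.1], [0.6, 0.1, 0.1], [0, 0, 0], [0, 0, 0], [0, 0, 0]], spin=[0, 0, 0, 0, 0])

```text
time: 22.7
tool_pos: [0.5826, -0.3412, 0.1939]
tool_rot: [-3.137, 0.009, 0.268]
contact_force: [-17.9, -5.5, 9.5]
opening: 0.0195
grip_force: 50.0
```

```bash
python3 m.py w8
python3 - <<'E'
import cv2
i=cv2.imread("pics/w8.png")[0:240,160:480]
cv2.imwrite("pics/w8c.png",cv2.resize(i,None,fx=2.5,fy=2.5,interpolation=cv2.INTER_CUBIC))
E
```

```text
[ 0.5826 -0.3412  0.1939] [-3.137  0.009  0.268] [-19.2  -6.    8.3] [-0.84  2.4  -0.05]
flange y at x=10 1932 [-44.5  55.5]
flange y at x=20 2993 [-44.3  55.6]
flange y at x=26 4015 [-44.   55.3]
stop y at x=10 848 [54.4 73.4]
stop y at x=20 821 [54.3 71.4]
stop y at x=26 812 [54.4 70.8]
flange rect ((2.890380859375, 5.4711761474609375), (73.02570343017578, 102.53202819824219), 0.7174336314201355)
```

View pics/w8c.png

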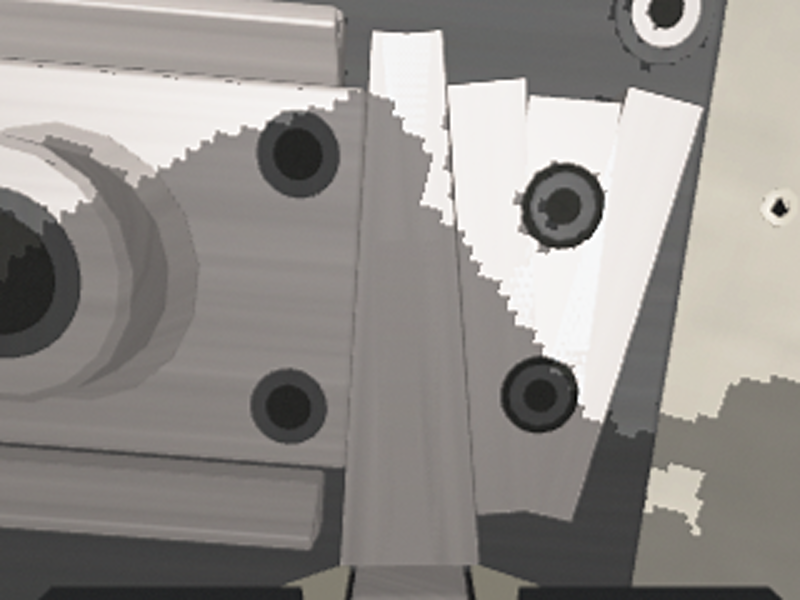

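The blade fills the gap from crop (350,560) to (410,30), against the housing's end and the tapered block. I'll keep pushing until it stalls.

>>> arm_command(xyz=[[0.6, 0.1, 0.1], [0.6, 0.1, 0.1], [0, 0, 0], [0, 0, 0], [0, 0, 0]], spin=[0, 0, 0, 0, 0])

```text
time: 23.25
tool_pos: [0.5838, -0.3409, 0.194]
tool_rot: [-3.137, 0.009, 0.268]
contact_force: [-19.5, -5.0, 8.7]
opening: 0.02
grip_force: 50.0
```

```bash
cat > k.py <<'E'
from h import *
import sys
for n in sys.argv[1:]:
    import os
    w=pickle.load(open(n+".pkl","rb")) if os.path.exists(n+".pkl") else snap("wrist",n)
    P=cloud(w); z=P[...,2]; t=np.radians(10.9); e=np.array([[np.cos(t),-np.sin(t)],[np.sin(t),np.cos(t)]])
    N=(P[...,:2]*1000-[630.8,-271.2])@e
    k=(z>.0265)&(z<.0305)&(N[...,1]<-40)&(N[...,1]>-66)
    q=N[k]; print(n,"tip x",np.percentile(q[:,0],99.5).round(2), "tip row px", np.where(k)[0].min(), w["world_from_camera"][:2,3].round(4))
    for a in (-30,-20,-10,0,10,20,30,38):
        s=q[abs(q[:,0]-a)<2,1]
        if len(s): print("  x",a,"blade y",np.percentile(s,[1,99]).round(1),end="")
    print()
    for y0,y1,lab in((-42,-34,"flange inner"),):
        h=(z>.021)&(z<.0275)&(abs(N[...,0])<40)&(N[...,1]>y0)&(N[...,1]<y1); print(lab,np.percentile(N[h][:,0],[.5,99.5]).round(1))
o=observe(); print(o["tool_pos"],o["contact_force"])
E
python3 k.py w7 w8 w9
```

```text
w7 tip x 37.87 tip row px 0 [ 0.6489 -0.323 ]
  x -30 blade y [-65.8 -45.7]  x -20 blade y [-65.8 -46. ]  x -10 blade y [-64.5 -45.9]  x 0 blade y [-62.8 -45.8]  x 10 blade y [-61.1 -45.8]  x 20 blade y [-59.4 -45.8]  x 30 blade y [-58.1 -45.7]  x 38 blade y [-56.6 -45.7]
flange inner [-39.   38.4]
w8 tip x 40.66 tip row px 12 [ 0.6521 -0.3221]
  x -30 blade y [-65.8 -45.4]  x -20 blade y [-65.8 -45.3]  x -10 blade y [-64.3 -45.5]  x 0 blade y [-63.  -45.4]  x 10 blade y [-61.2 -45.5]  x 20 blade y [-59.4 -45.3]  x 30 blade y [-57.9 -45.3]  x 38 blade y [-56.6 -45.4]
flange inner [-38.9  38.5]
w9 tip x 41.78 tip row px 12 [ 0.6532 -0.3218]
  x -30 blade y [-65.8 -45.2]  x -20 blade y [-65.7 -45.1]  x -10 blade y [-64.4 -45.4]  x 0 blade y [-62.9 -45.3]  x 10 blade y [-61.1 -45. ]  x 20 blade y [-59.4 -45.2]  x 30 blade y [-57.8 -44.1]  x 38 blade y [-56.6 -45.3]
flange inner [-39.   38.5]
[ 0.58375064 -0.34093283  0.19397424] [-18.57014652  -5.11297294   8.69334371]
```

>>> arm_command(xyz=[[0.6, 0.1, 0.1], [0.6, 0.1, 0], [0.4, 0.1, 0], [0, 0, 0], [0, 0, 0]], spin=[0, 0, 0, 0, 0])

```text
time: 23.8
tool_pos: [0.5846, -0.3408, 0.194]
tool_rot: [-3.136, 0.012, 0.268]
contact_force: [-22.8, -5.9, 10.8]
opening: 0.0198
grip_force: 50.0
```

>>> arm_command(xyz=[[0.5, 0.1, 0.1], [0.4, 0.1, 0.1], [0, 0, 0], [0, 0, 0], [0, 0, 0]], spin=[0, 0, 0, 0, 0])

```text
time: 24.3
tool_pos: [0.585, -0.3408, 0.194]
tool_rot: [-3.135, 0.013, 0.268]
contact_force: [-25.4, -7.3, 11.6]
opening: 0.0196
grip_force: 50.0
```

```bash
python3 k.py w10; python3 m.py w11
```

```text
w10 tip x 42.21 tip row px 9 [ 0.6544 -0.3217]
  x -30 blade y [-65.7 -45.2]  x -20 blade y [-65.8 -45.1]  x -10 blade y [-64.6 -45.2]  x 0 blade y [-62.8 -45.2]  x 10 blade y [-61.  -45.1]  x 20 blade y [-59.7 -45.2]  x 30 blade y [-58.1 -42.4]  x 38 blade y [-56.5 -45.1]
flange inner [-39.   38.3]
[ 0.58497549 -0.34079004  0.19395818] [-25.50011268  -5.98608917  10.42326668]
[ 0.585  -0.3408  0.1939] [-3.135  0.013  0.269] [-25.5  -5.8   9.7] [-0.9   3.52  0.15]
flange y at x=10 1915 [-44.3  55.5]
flange y at x=20 2987 [-43.9  55.4]
flange y at x=26 3965 [-43.7  55.2]
stop y at x=10 857 [54.2 74. ]
stop y at x=20 834 [54.2 71.5]
stop y at x=26 824 [54.3 71.2]
flange rect ((2.75030517578125, 5.823265075683594), (73.10810089111328, 101.39295959472656), 0.3784412145614624)
```

It has stalled at about 26 N with the housing at the stop. I'll ease the preload, let go and lift.

>>> arm_command(xyz=[[-1, -0.2, 0], [-1, -0.2, 0], [-1, -0.2, 0], [0, 0, 0]], spin=[0, 0, 0, 0])

```text
time: 24.8
tool_pos: [0.5839, -0.3407, 0.1939]
tool_rot: [-3.137, 0.008, 0.269]
contact_force: [-13.8, -4.1, 5.0]
opening: 0.0197
grip_force: 50.0
```

>>> arm_command(xyz=[[0, 0, 0], [0, 0, 0], [0, 0, 0], [0, 0, 0], [0, 0, 0]], spin=[0, 0, 0, 0, 0], jaw=-0.13)

```text
time: 25.3
tool_pos: [0.5868, -0.3397, 0.1949]
tool_rot: [-3.141, -0.0, 0.269]
contact_force: [-0.8, 0.4, 1.4]
opening: 0.0397
grip_force: 0.0
```

>>> arm_command(xyz=[[0, 0, 10], [0, 0, 20], [-5, 0, 30], [-15, 0, 30], [-15, 0, 10], [0, 0, 0], [0, 0, 0]], spin=[0, 0, 0, 0, 0, 0, 0])

```text
time: 26.0
tool_pos: [0.5517, -0.34, 0.2955]
tool_rot: [3.141, -0.001, 0.268]
contact_force: [0.6, 0.3, 0.2]
opening: 0.0398
grip_force: 0.0
```

```bash
python3 k.py w12; python3 m.py w13
python3 - <<'E'
from h import *
w=pickle.load(open("w13.pkl","rb")); P=cloud(w); z=P[...,2]
b=lambda z0,z1,y0,y1,x0,x1:(P[...,0]>x0)&(P[...,0]<x1)&(P[...,1]>y0)&(P[...,1]<y1)&(z>z0)&(z<z1)
print("boss",rect(P,b(.044,.052,-.31,-.22,.58,.68))); print("flange",rect(P,b(.021,.0275,-.34,-.21,.58,.69))); print("stop",rect(P,b(.03,.036,-.24,-.13,.57,.69)))
f=P[b(.021,.0275,-.33,-.22,.6,.68)]; A=np.c_[f[:,:2]-f[:,:2].mean(0),np.ones(len(f))]; print("flange plane",np.linalg.lstsq(A,f[:,2],rcond=None)[0])
E
```

```text
w12 tip x 42.31 tip row px 0 [ 0.6214 -0.321 ]
  x -30 blade y [-65.7 -45. ]  x -20 blade y [-65.5 -45.4]  x -10 blade y [-64.5 -45. ]  x 0 blade y [-62.8 -45.4]  x 10 blade y [-61.2 -45.3]  x 20 blade y [-59.6 -45.3]  x 30 blade y [-57.9 -45.2]  x 38 blade y [-56.5 -45.1]
flange inner [-38.7  38.3]
[ 0.55181086 -0.33994266  0.29468431] [0.6901355  0.75994726 0.03282165]
[ 0.5519 -0.3399  0.2942] [-3.141e+00  1.000e-03  2.690e-01] [ 0.3  0.5 -0.1] [ 0.06 -0.04 -0.04]
flange y at x=10 791 [-44.3  55.2]
flange y at x=20 1053 [-44.2  55. ]
flange y at x=26 1429 [-43.8  55. ]
stop y at x=10 679 [54.9 97.9]
stop y at x=20 697 [54.8 98.1]
stop y at x=26 700 [54.9 98. ]
flange rect ((3.4434547424316406, 6.040855407714844), (71.0174560546875, 103.94187927246094), 2.3567256927490234)
boss (3063, array([ 631.7, -266.1]), array([37.5, 37.4]), 10.8, array([ 0.6318, -0.2665,  0.0491]))
flange (11895, array([ 633. , -264.6]), array([ 71. , 103.9]), 13.3, array([ 0.6354, -0.2657,  0.0251]))
stop (7136, array([ 616. , -195.9]), array([67.8, 44.9]), 10.8, array([ 0.6167, -0.1966,  0.033 ]))
flange plane [-0.0018565  -0.00070226  0.02504404]
```

The key stayed tight after release. The flange is level, and the housing centre is 71.9 mm from the stop block's origin (nominal 72). Now I'll press on the boss with closed fingers.

>>> arm_command(xyz=[[10, 10, 0], [25, 22, 0], [25, 22, 0], [20, 20, -5], [0, 0, -15], [0, 0, -20], [0, 0, -10], [0, 0, -6], [0, 0, 0], [0, 0, 0], [0, 0, 0]], spin=[-1.5, -1.5, -1.5, 0, 0, 0, 0, 0, 0, 0, 0], jaw=-1, squeeze=20)

```text
time: 27.2
tool_pos: [0.6318, -0.2664, 0.2401]
tool_rot: [3.14, -0.001, 0.19]
contact_force: [-0.3, 0.3, 0.4]
opening: 0.0006
grip_force: 0.0
```

>>> arm_command(xyz=[[0, 0, -4], [0, 0, -3], [0, 0, -2], [0, 0, -1], [0, 0, -0.5], [0, 0, 0], [0, 0, 0]], spin=[0, 0, 0, 0, 0, 0, 0])

```text
time: 27.9
tool_pos: [0.6316, -0.2661, 0.2286]
tool_rot: [3.141, -0.0, 0.19]
contact_force: [0.2, 0.4, -0.4]
opening: 0.0005
grip_force: 0.0
```

>>> arm_command(xyz=[[0, 0, -0.4], [0, 0, -0.4], [0, 0, -0.3], [0, 0, 0], [0, 0, 0], [0, 0, 0]], spin=[0, 0, 0, 0, 0, 0])

```text
time: 28.5
tool_pos: [0.6316, -0.266, 0.2283]
tool_rot: [3.141, -0.0, 0.19]
contact_force: [-2.2, 0.8, 4.6]
opening: 0.0003
grip_force: 2.6
```

>>> arm_command(xyz=[[0, 0, -0.4], [0, 0, -0.3], [0, 0, 0], [0, 0, 0], [0, 0, 0], [0, 0, 0]], spin=[0, 0, 0, 0, 0, 0])

```text
time: 29.1
tool_pos: [0.6316, -0.266, 0.2283]
tool_rot: [3.141, -0.001, 0.19]
contact_force: [-3.3, 1.0, 9.4]
opening: 0.001
grip_force: 4.4
```

>>> arm_command(xyz=[[0, 0, -0.1], [0, 0, 0], [0, 0, 0], [0, 0, 0], [0, 0, 0], [0, 0, 0]], spin=[0, 0, 0, 0, 0, 0])

```text
time: 29.7
tool_pos: [0.6316, -0.266, 0.2283]
tool_rot: [3.141, -0.001, 0.19]
contact_force: [-2.6, 2.4, 8.1]
opening: 0.0006
grip_force: 4.7
```

```bash
python3 k.py w14; python3 m.py w15
```

```text
w14 tip x 42.9 tip row px 156 [ 0.7026 -0.2525]
  x -10 blade y [-64.5 -64.2]  x 0 blade y [-63.2 -44.9]  x 10 blade y [-61.5 -44.7]  x 20 blade y [-59.7 -44.7]  x 30 blade y [-58.1 -44.7]  x 38 blade y [-56.5 -44.8]
flange inner [-2.  38.1]
[ 0.63158622 -0.26602026  0.22826271] [-4.23035727  1.63878714  8.6568517 ]
[ 0.6316 -0.266   0.2283] [ 3.141e+00 -1.000e-03  1.900e-01] [-3.8  0.5  9.3] [ 0.29  0.62 -0.01]
flange y at x=10 1110 [-44.8  55. ]
flange y at x=20 1598 [-44.9  54.9]
flange y at x=26 1884 [-44.7  54.8]
stop y at x=10 811 [55.1 98.1]
stop y at x=20 867 [55.2 98. ]
stop y at x=26 901 [55.1 98.1]
flange rect ((17.891401290893555, 7.047252655029297), (42.38862228393555, 105.09661102294922), 0.7545870542526245)
```

>>> arm_command(xyz=[[0, 0, -0.15], [0, 0, 0], [0, 0, 0], [0, 0, 0], [0, 0, 0], [0, 0, 0]], spin=[0, 0, 0, 0, 0, 0])

```text
time: 30.4
tool_pos: [0.6316, -0.266, 0.2283]
tool_rot: [3.141, -0.001, 0.19]
contact_force: [-3.1, 2.0, 8.9]
opening: 0.0003
grip_force: 5.0
```

Run:
```python
from cell import *
print(observe()["contact_force"]); print(hand_in())
```

```text
[-3.1173677   1.96836905  8.92964328]
the job is handed in; nothing more can be done
None
```

I handed the job in at about 30 s: the housing lies flat and square against the stop block, the key is driven tight and released, and the gripper is still pressing the boss down with about 9 N; no verdict came back.

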